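# Tamp the portafilter in the spring tamping press

## Robot

A 7-joint arm with a two-finger parallel gripper is mounted at the origin on the work surface. World frame = base frame: x ahead of the robot, y to its left, z up, the work surface at z = 0. Lengths are in m, angles in rad, forces in N, time in s.
With the tool pointing down it reaches from about 0.425 to 1.025 m from the base axis. Payload 9.4 kg.
Tool frame: the origin (TCP) lies at the very end of the fingers, on their centre line; the grasp point (between the pads) lies 19 mm behind it; z points along the fingers, y is the line along which they close (so a half turn about z gives the same grasp; the last joint's range is limited). The gripper opens to 85 mm and grips with 20 to 120 N. Pads are 22 mm wide; open, the fingers measure 114 mm over their backs; the gripper's body (76 mm by 85 mm) begins 54 mm behind the grasp point. The pads swing forward as they close: fully open they stand 13 mm farther back than shut.
Start: joints at [-1.207, 0.599, -0.003, 1.599, 0.002, 0.943, -0.08], TCP at [0.309, 0.656, 0.198] pointing down, gripper open.
Joint ranges: [-2.57, 2.57], [-0.35, 1.97], [-1.29, 1.29], [0.11, 2.56], [-1.05, 4.19], [0.11, 1.86], [-2.63, 2.63]. Speed limits (rad/s): [2.22, 2.22, 3.01, 3.01, 3.14, 3.14, 3.14].

## Interface

Orientations are given as a unit quaternion [w, x, y, z].
In Python, from station import r gives the robot as it stands. The module is installed in compiled form; this text tells all that it offers.
- The arm moves only by the tool carry_out, never from a script. Its argument "increments" is one flat list of numbers, 6 for each row, row after row: the shift along the tool's x, y, z in units of 0.6 m (1.0 is 0.6 m), then the turn, a rotation vector about the tool's x, y, z in units of 1.5 rad (1.0 is 1.5 rad). A call has 1 to 10 rows; each row is the pose to reach, as a shift and turn from the pose commanded when the call began, along the tool's axes at that moment; what a row does not reach only later rows make up. A row lasts 1/10 s, in which the tool goes at most 50 mm and 8.59 degrees, less where a joint would pass 70% of its speed; a pose out of reach is approached as far as the arm can. A call with a number of a shift or a turn outside -1 to 1 is refused whole. A call with a gripper value outside its range is refused whole. "fingers" is the closure, from 0 (fully open) to 1 (shut), set as the call begins (left out, the last holds). The fingers move at their own pace and stop on an object; "grip_force" is the grip in N (left out, the last holds). Time passes only in rows, so rows that repeat a pose let the fingers close. It gives the time, the measured TCP pose, the force, the opening and the grip force at its end, in the units of the state.
- r.get_state(): the state, without advancing time (a new reading comes with each control period).
- r.capture(name): name is "scene" or "top" or "wrist"; returns the picture (400x640x3 uint8, red, green, blue); there is no depth.
- r.camera_info(name): a dict with "mtx" (3x3 intrinsics, pixels), "dist" ([k1, k2, p1, p2, k3] as OpenCV has them; the pictures are not rectified), "R" (3x3) and "t" (3): a world point X has camera coordinates R X + t; the wrist camera has in their place "hand_eye" (4x4, takes a point from camera to tool coordinates, whose origin is the TCP and whose axes are the flange's). Camera axes: x right, y down, z forward; pixel columns grow to the right and rows downward; lengths in m; the calibration is good to about 2 mm. A picture is of the moment at which its call begins: read the wrist's pose just before it. camera_info takes no time and is no camera call.
- r.sign_off(): hands the job in; it is judged then, once.
Trained networks look in the newest picture that a camera, given by its name, has taken for a name from the list of things; names that differ only in an ending like _2 or _b are one class to them, and where a whole thing is asked for, a point or a joint stands for the part that bears it (a point fixed in the world has none). Each returns a list of dicts, best first, with "conf" (0 to 1); they miss things now and then, are a little off and sometimes report something else, mostly with a low value. They report only what shows in the picture. A call takes as long as a camera call. They do not tell look-alikes from the thing itself.
- r.boxes_of(camera, label): "location" ([x, y, z] in m, in the coordinates of the camera as it stood for that picture, good to about 4 mm: the middle of the surface that is visible of it).
The state is a dict: "time_s": time; "joints": joint angles; "qvel": joint speeds; "effort": joint torques, N m; "position": TCP position; "ee_rot": TCP orientation; "contact_force": force on the tool from outside, world axes, zero at the start; "moment": the same for the moment, N m; "gripper_width": opening from 0.0 (shut) to 1.0 (fully open); "finger_force": force on a finger pad.
Only numpy, scipy, OpenCV 4.12 (cv2) and the standard library are available. Lean on these libraries where they do the work, as an engineer would, in place of code of your own. Each camera call takes 0.05 s, during which the arm holds its last target. There are 200 camera calls.

## Task

Take the portafilter by its handle and slide it fully home into the seat of the tamping press, handle pointing straight out of the open side, and let go of it. Then push the press's knob down through its soft travel and on through the firm spring until it bottoms out, hold it bottomed for one second without ever loading the press with more than 25 N, and let the plunger come all the way back up. Leave the portafilter seated, and leave the cup, jug and brush where they are.

Things in the scene. Friction and masses are not known exactly. Their poses are not given: they have to be found in the camera images.
- press: Tamping press, fixed (cannot be pushed about). Origin on the counter under the seat axis; x points to its closed back, so the portafilter enters along +x through the open front (-x); z up. Steel base plate 125 (x) x 150 (y) x 8 mm high. Two posts (16 mm thick, 92 mm tall) at x = 0, y = -62 and +62 mm carry a white cross-beam 34 x 150 x 14 mm; the plunger hangs in it on the seat axis.
- seat (a point): Where the middle of the portafilter's underside belongs: on top of the base plate, on the plunger axis, 8 mm above the origin of press; same axes. Against the stop bar at the back (face at x = +35.5 mm, 14 mm high above the plate) the portafilter's centre is 0.5 mm past this point in x.
- mouth (a point): Point of press 50 mm in front (-x) of the seat, on the plate: the middle of the entrance. From here two dark rails, 14 mm high above the plate, funnel in to 73 mm apart at 25 mm before the seat, then run parallel along x back to the stop bar. Same axes as press. The basket passes in under the foot with 10 mm to spare above its rim.
- knob_about (a point): Point fixed on the press, on the plunger axis, 151 mm above the counter: the mean height of the knob's flat top (42 mm wide; dark wooden mushroom 52 mm across). The knob is screwed higher or lower on its rod from press to press, and this is not reported: the real top lies up to 10 mm above or below, and so do the heights of its stops: they must be felt. It sinks some 28 mm in all.
- portafilter: Steel basket with a dark wooden handle, loose, upright on the counter, 0.2 to 0.37 kg, heaviest at the basket. Origin at the centre of the basket's underside; z up; the handle points to its own -x, so seated its axes agree with those of press. Basket 70 mm outside diameter, 30 mm tall, 62 mm inside; a flat steel screen inside, 18 mm above the underside, on which the plunger's foot comes down.
- handle (a point): Where to grip, firmly (the basket's weight droops a loose grip): the middle of the handle, 100 mm from the basket's centre along -x and 20 mm above the underside. The handle is 24 mm wide (y) by 22 mm high (z), with rounded edges, and runs from 50 to 150 mm from the basket's centre.
- plunger (a joint): How far the foot (54 mm across) is below its rest, m: 0 at the top (foot's underside 48 mm above the counter), 0.022 when it rests on the screen of a seated portafilter (first stop), 0.04 at most. The soft return spring needs about 2 N at the top and 4 N just before the first stop, and lifts the plunger by itself.
- firm (a joint): How far the knob has sunk towards the foot, m: 0 at rest, 0.006 bottomed out (second stop). The firm spring starts to yield at about 7.5 N on the knob and needs about 12 N to bottom; beyond that only a rubber cushion in the knob yields and the load rises steeply, about 6 N per mm: 25 N some 2 mm past bottoming. It springs back by itself.
- cup: White espresso cup, 62 mm across, 58 mm tall, origin under its centre. A bystander.
- jug: Steel milk jug, 68 mm across, 90 mm tall, origin under its centre. A bystander.
- brush: Brush 170 mm long lying on the counter, origin under its middle. A bystander.
Not all that is in view belongs to the job. Leave any blue, green or red look-alike of the portafilter alone.

How it is judged:
On the way, in this order (a step that is already met when the one before it is completed fails the run):
1. the portafilter stands fully home in the seat, handle straight out, let go (horizontal distance between portafilter and seat below 0.0035 m and z of portafilter in the frame of seat below 0.002 m and x of handle in the frame of seat below -0.08 m and angle between the x axis of portafilter and the x axis of press, either way round below 0.15 rad and angle between portafilter's own z axis and vertical below 0.04 rad and contact force between the fingers and portafilter below 0.3 N), for 0.2 s.
2. the foot is down on the screen and the firm spring is held bottomed (value of joint plunger above 0.0195 m and value of joint firm above 0.0053 m and horizontal distance between portafilter and seat below 0.0045 m), for 0.6 s.
At the end, for the whole second after the job is handed in: The plunger is back up (within 3 mm) with the firm spring relaxed (within 1.5 mm), and the portafilter stands flat in the seat, within 4.5 mm of its centre, handle out of the open side within 0.15 rad, at rest (value of joint plunger below 0.003 m and value of joint firm below 0.0015 m and horizontal distance between portafilter and seat below 0.0045 m and z of portafilter in the frame of seat below 0.002 m and x of handle in the frame of seat below -0.08 m and angle between the x axis of portafilter and the x axis of press, either way round below 0.15 rad and angle between portafilter's own z axis and vertical below 0.04 rad and linear speed of portafilter below 0.02 m/s); the robot touches nothing.
It fails at once if the robot loads the press with more than 25 N (contact force between press and the arm above 25 N).
It fails at once if the fingers load the press with more than 25 N (contact force between press and the fingers above 25 N).
It fails at once if the cup is moved over 30 mm (distance of cup from where it was at the start of the episode above 0.03 m).
It fails at once if the jug is moved over 30 mm (distance of jug from where it was at the start of the episode above 0.03 m).
It fails at once if the brush is moved over 30 mm (distance of brush from where it was at the start of the episode above 0.03 m).
It also fails if it takes over 58 s, if anything falls off the work surface, if the arm or the gripper's body presses on something with over 40 N, if the wrist force passes 120 N, or if a joint passes its speed limit or range.

## Working session

There is one attempt and no reset: what is moved stays moved. The work goes in short steps, Python scripts to look and compute and a tool call to move; the robot and the scene stay as the last step left them, time stands still between calls to the robot, and variables do not carry over. Pictures are saved under pics/ and viewed, at most 10 in all, crops included, and the job is handed in when it is done.

Besides the shell and the picture viewer there is one more tool, called after "Call:" as a command line: name --argument value ..., lists and objects as JSON in quotes. carry_out: Moves the arm, as the interface text tells. Its arguments: {"type":"object","properties":{"increments":{"type":"array","items":{"type":"number"}},"fingers":{"type":"number"},"grip_force":{"type":"number"}},"required":["increments"]}

```bash
mkdir -p pics; cat > h.py <<'E'
import numpy as np, cv2
from station import r
from scipy.spatial.transform import Rotation as Ro
def toolpose():
    s=r.get_state(); q=s["ee_rot"]; return np.array(s["position"]), Ro.from_quat([q[1],q[2],q[3],q[0]]).as_matrix(), s
def cam(name):
    c=r.camera_info(name); K=np.array(c["mtx"]); d=np.array(c["dist"])
    if "R" in c: return K,d,np.array(c["R"]),np.array(c["t"])
    p,R,_=toolpose(); H=np.array(c["hand_eye"]); Rw=R@H[:3,:3]; tw=R@H[:3,3]+p
    return K,d,Rw.T,-Rw.T@tw
def proj(C,X):
    K,d,R,t=C; return cv2.projectPoints(np.atleast_2d(np.array(X,float)),cv2.Rodrigues(R)[0],t,K,d)[0][:,0]
def ray(C,uv):
    K,d,R,t=C; n=cv2.undistortPoints(np.array([[uv]],float),K,d)[0,0]
    return -R.T@t, R.T@np.array([n[0],n[1],1])
def onz(C,uv,z):
    o,v=ray(C,uv); return o+v*(z-o[2])/v[2]
def toW(C,x): return C[2].T@(np.array(x)-C[3])
def tri(L):
    A=0;b=0
    for C,uv in L:
        o,v=ray(C,uv); v=v/np.linalg.norm(v); P=np.eye(3)-np.outer(v,v); A=A+P;b=b+P@o
    return np.linalg.solve(A,b)
E
python3 - <<'E'
from h import *
np.set_printoptions(precision=4,suppress=True)
s=r.get_state(); print(s)
for n in ["scene","top"]:
    C=cam(n); im=r.capture(n); cv2.imwrite(f"pics/{n}0.png",im[:,:,::-1])
    print(n,"cam at",-C[2].T@C[3])
    for l in ["portafilter","handle","press","plunger","cup","jug","brush"]:
        for b in r.boxes_of(n,l)[:4]:
            X=toW(C,b["location"]); print(l,round(b["conf"],2),X,proj(C,X)[0].round())
E
```

```text
{'time_s': 0.0, 'joints': array([-1.2067,  0.6001, -0.0025,  1.6001,  0.0018,  0.9429, -0.0798]), 'qvel': array([-0.0005,  0.0005, -0.0004,  0.0012,  0.001 , -0.0001,  0.0006]), 'effort': array([  0.0005, -77.6438,   1.5652, -25.7987,   0.0124,   0.0093,
        -0.    ]), 'position': array([0.3092, 0.6552, 0.197 ]), 'ee_rot': array([-0.0001,  0.2186,  0.9758, -0.0008]), 'contact_force': array([-0.0446,  0.1277,  0.4173]), 'moment': array([-0.012 , -0.0006,  0.0107]), 'finger_force': 0.0, 'gripper_width': 0.999514486978679}
scene cam at [ 1.577  -0.2107  0.7581]
portafilter 0.68 [0.4422 0.402  0.0228] [435. 187.]
portafilter 0.64 [0.4149 0.0398 0.0238] [323. 197.]
portafilter 0.63 [0.554  0.2059 0.0261] [390. 214.]
portafilter 0.63 [0.7277 0.2213 0.0249] [418. 249.]
handle 0.94 [0.5462 0.2031 0.0249] [388. 213.]
handle 0.76 [0.7261 0.2153 0.0249] [415. 249.]
handle 0.67 [0.4422 0.4002 0.0223] [435. 188.]
handle 0.63 [0.4129 0.0416 0.0244] [324. 197.]
press 0.69 [ 0.6159 -0.151   0.0207] [270. 246.]
cup 0.62 [0.7891 0.017  0.0401] [348. 272.]
cup 0.29 [ 0.6098 -0.1553  0.1502] [264. 204.]
jug 0.78 [0.6424 0.4136 0.0621] [471. 210.]
brush 0.68 [ 0.6242 -0.4464  0.0202] [156. 264.]
brush 0.33 [0.5502 0.2078 0.0241] [390. 213.]
top cam at [0.3978 0.0092 1.2791]
portafilter 0.95 [0.7109 0.2165 0.0252] [266. 155.]
portafilter 0.65 [0.4477 0.4064 0.0283] [205. 237.]
portafilter 0.64 [0.3997 0.0378 0.0259] [322. 252.]
handle 0.8 [0.4062 0.0403 0.0303] [321. 250.]
handle 0.76 [0.711  0.2188 0.022 ] [266. 156.]
handle 0.7 [ 0.5919 -0.1468  0.0042] [379. 192.]
handle 0.69 [0.44   0.408  0.0226] [205. 240.]
press 0.95 [ 0.5928 -0.1422  0.0073] [377. 191.]
plunger 0.59 [ 0.5995 -0.1528  0.1567] [387. 181.]
cup 0.77 [0.7808 0.0226 0.0249] [326. 134.]
jug 0.83 [0.6266 0.4336 0.0454] [197. 181.]
brush 0.62 [ 0.6122 -0.4443  0.0173] [471. 184.]
```

View pics/scene0.png

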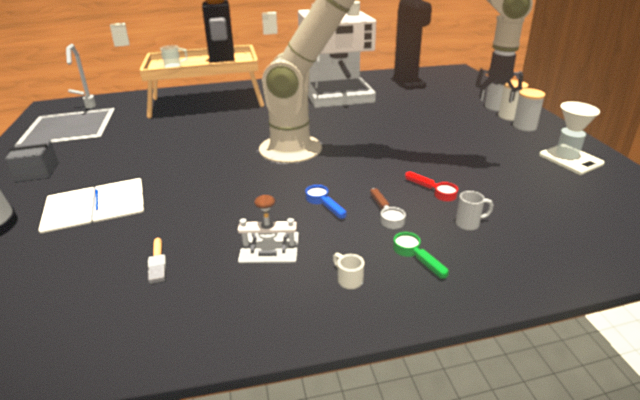

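View pics/top0.png

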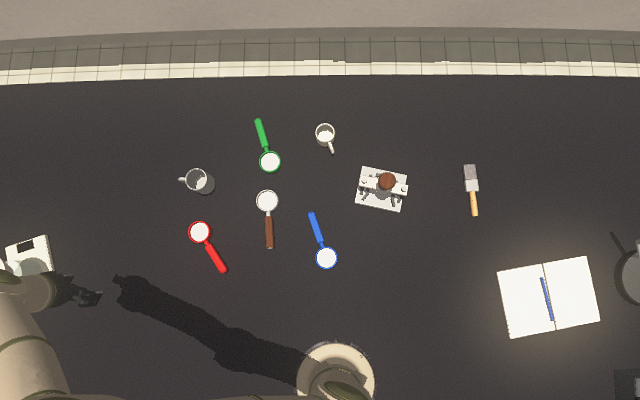

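The scene shows four portafilter shapes. In the top view their baskets are:
- steel/brown at (267,201)
- blue at (326,257)
- green at (270,162)
- red at (199,231)

I choose the steel basket with the brown wooden handle, with its handle at top (269,235) and scene (380,199). The press is at top (381,189). I'll check the choice in a close crop.

```bash
python3 - <<'E'
from h import *
a=cv2.imread("pics/top0.png"); b=cv2.imread("pics/scene0.png")
f=lambda im,x,y,w,h:cv2.resize(im[y:y+h,x:x+w],(400,300),interpolation=cv2.INTER_CUBIC)
cv2.imwrite("pics/crop1.png",np.vstack([np.hstack([f(a,341,155,80,60),f(a,225,185,88,66)]),np.hstack([f(b,222,190,96,72),f(b,350,180,72,54)])]))
E
```

```text
(no output)
```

View pics/crop1.png

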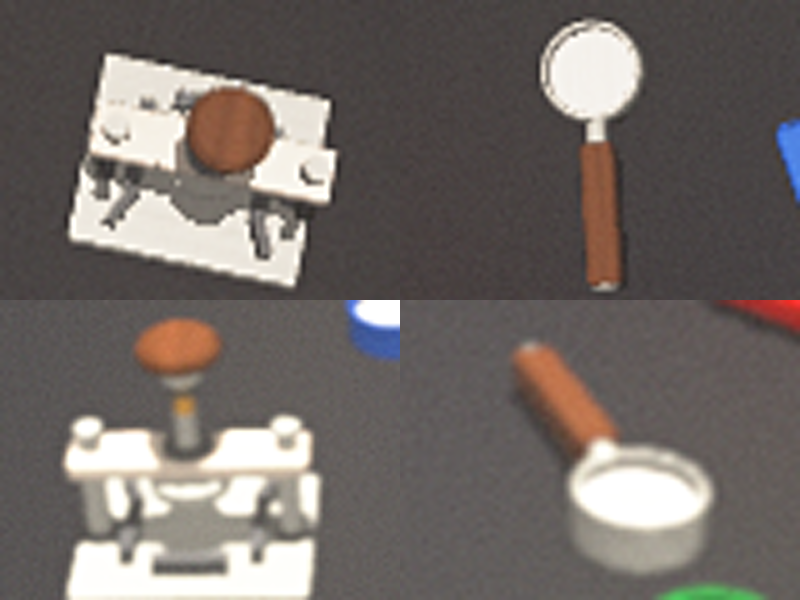

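Top-left crop: the press funnel opens downward in the image, towards the robot, and the plate is yawed about -11°. Right crops: an all-steel basket with a brown handle pointing at the robot, which confirms the choice. Next I'll compute a hover pose.

```bash
cat >> h.py <<'E'
def goto(P,yaw,p0=None,R0=None):
    """increments to TCP P, tool down with tool y at world angle yaw"""
    p,R,_=toolpose()
    if p0 is not None: p=np.array(p0)
    if R0 is not None: R=R0
    y=np.array([np.cos(yaw),np.sin(yaw),0]); z=np.array([0,0,-1.]); T=np.c_[np.cross(y,z),y,z]
    d=R.T@(np.array(P)-p); w=Ro.from_matrix(R.T@T).as_rotvec()
    print("inc",np.r_[d/.6,w/1.5].round(4),"dist",np.linalg.norm(d).round(3),"rot deg",np.degrees(np.linalg.norm(w)).round(1))
E
python3 - <<'E'
from h import *
np.set_printoptions(precision=4,suppress=True)
C=cam("top")
B=onz(C,(225+591/400*88/1,185+70/300*66) if 0 else (225+191*.22,185+70*.22),.03); E_=onz(C,(225+203*.22,185+280*.22),.03)
print("basket",B,"handle end",E_,"yaw",np.degrees(np.arctan2(*(B-E_)[[1,0]])))
P=[onz(C,(341+u*.2,155+v*.2),.008) for u,v in [(105,55),(330,98),(296,286),(68,240)]]
print(np.array(P),np.mean(P,0)); 
for a,b in [(0,1),(3,2),(3,0),(2,1)]: print(np.linalg.norm(P[a]-P[b]),np.degrees(np.arctan2(*(P[b]-P[a])[[1,0]])))
h=r.camera_info("wrist"); print(h["hand_eye"],h["mtx"])
goto([.50,.16,.33],np.pi/2)
E
```

```text
basket [0.5629 0.2106 0.03  ] handle end [0.4173 0.2004 0.03  ] yaw 4.024632277517156
[[ 0.6762 -0.0947  0.008 ]
 [ 0.6463 -0.2407  0.008 ]
 [ 0.5237 -0.2141  0.008 ]
 [ 0.5548 -0.0683  0.008 ]] [ 0.6003 -0.1544  0.008 ]
0.14899446850152365 -101.56884450852806
0.1490772050703341 -102.04396123793579
0.12419104782168247 -12.26683281017162
0.12542623125600252 -12.224502901453365
[[ 0.0005 -0.9651 -0.2618  0.0655]
 [ 1.      0.0004  0.0003  0.0001]
 [-0.0002 -0.2618  0.9651 -0.1759]
 [ 0.      0.      0.      1.    ]] [[316.6213   0.     316.3214]
 [  0.     316.6213 193.5867]
 [  0.       0.       1.    ]]
inc [-0.6399 -0.6116 -0.2202  0.      0.     -0.2938] dist 0.547 rot deg 25.3
```

Call:
carry_out --increments '[-0.64, -0.61, -0.22, 0, 0, -0.294, -0.64, -0.61, -0.22, 0, 0, -0.294, -0.64, -0.61, -0.22, 0, 0, -0.294, -0.64, -0.61, -0.22, 0, 0, -0.294, -0.64, -0.61, -0.22, 0, 0, -0.294, -0.64, -0.61, -0.22, 0, 0, -0.294, -0.64, -0.61, -0.22, 0, 0, -0.294, -0.64, -0.61, -0.22, 0, 0, -0.294, -0.64, -0.61, -0.22, 0, 0, -0.294, -0.64, -0.61, -0.22, 0, 0, -0.294]'

```text
time_s: 1.8
position: [0.4845, 0.2011, 0.3195]
ee_rot: [0.0, -0.0, 1.0, 0.0]
contact_force: [0.7, 0.6, -1.4]
gripper_width: 1.002
finger_force: 0.0
```

```bash
python3 - <<'E'
from h import *
np.set_printoptions(precision=4,suppress=True)
p,R,s=toolpose(); print(p,s["time_s"],s["joints"]); goto([.5,.02,.28],np.radians(88))
E
```

```text
[0.4845 0.2011 0.3195] 1.8 [-0.4608  0.2292 -0.0509  1.8988  0.0136  1.0131  1.0535]
inc [-0.0256 -0.3019  0.0657  0.0003  0.0005  0.0234] dist 0.186 rot deg 2.0
```

Call:
carry_out --increments '[0, 0, 0, 0, 0, 0, 0, 0, 0, 0, 0, 0, 0, 0, 0, 0, 0, 0]'

```text
time_s: 2.1
position: [0.4836, 0.2042, 0.3184]
ee_rot: [-0.0, -0.001, 1.0, 0.0]
contact_force: [-0.1, 1.2, 0.0]
gripper_width: 0.995
finger_force: 0.0
```

```bash
python3 - <<'E'
from h import *
import pickle
np.set_printoptions(precision=4,suppress=True)
C=cam("wrist"); im=r.capture("wrist"); cv2.imwrite("pics/w1.png",im[:,:,::-1]); pickle.dump(C,open("w1.pkl","wb"))
print(toolpose()[0])
goto([.5,.02,.28],np.radians(90))
E
```

```text
[0.4835 0.2045 0.3183]
inc [-0.0268 -0.3076  0.0638  0.0002 -0.0004  0.0016] dist 0.189 rot deg 0.1
```

View pics/w1.png

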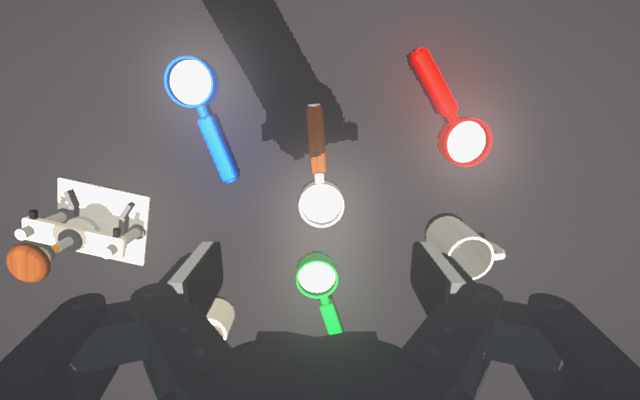

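The wrist view shows the portafilter basket at (322,205) with its handle end at (314,104). The press is at the left, with front plate corners at (57,178) and (151,196) and the knob at (28,263). A second view from nearer the press comes next.

Call:
carry_out --increments '[-0.03, -0.31, 0.064, 0, 0, 0, -0.03, -0.31, 0.064, 0, 0, 0, -0.03, -0.31, 0.064, 0, 0, 0, -0.03, -0.31, 0.064, 0, 0, 0, -0.03, -0.31, 0.064, 0, 0, 0, -0.03, -0.31, 0.064, 0, 0, 0, -0.03, -0.31, 0.064, 0, 0, 0]'

```text
time_s: 2.85
position: [0.5023, 0.0192, 0.2802]
ee_rot: [-0.0, -0.002, 1.0, 0.0]
contact_force: [-1.0, 0.9, -0.6]
gripper_width: 1.003
finger_force: 0.0
```

```bash
python3 - <<'E'
from h import *
import pickle
np.set_printoptions(precision=4,suppress=True)
C=cam("wrist"); im=r.capture("wrist"); cv2.imwrite("pics/w2.png",im[:,:,::-1]); pickle.dump(C,open("w2.pkl","wb"))
print(toolpose()[0])
E
```

```text
[0.5023 0.0192 0.2803]
```

View pics/w2.png

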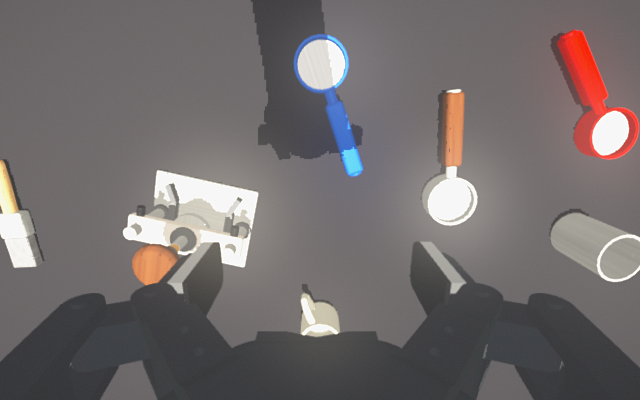

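The second view has the basket at (450,199), the handle end at (453,91), the plate front corners at (157,171) and (258,190), the right-rear corner at (244,266), and the knob at (155,265). I'll triangulate, then fit the models.

```bash
python3 - <<'E'
from h import *
import pickle
from scipy.optimize import least_squares
np.set_printoptions(precision=4,suppress=True)
c1=pickle.load(open("w1.pkl","rb"));c2=pickle.load(open("w2.pkl","rb"));ct=cam("top")
for n,a,b,t in [("basket",(322,205),(450,199),(267,200.4)),("hend",(314,104.5),(453.5,91),None),("pl_front+y",(151,196),(258,190),(354.6,203)),("pl_front-y",(57,178),(157,171),(400.2,212.2)),("pl_back+y",(144,265),(244,266),(362,166)),("knob",(28,263),(155,265),(387,181))]:
    L=[(c1,a),(c2,b)]; X=tri(L); print(n,X)
    if t is not None: print("   +top",tri(L+[(ct,t)]))
# subpixel: segment the brown handle and the basket in w1,w2
for nm,C in (("w1",c1),("w2",c2)):
    im=cv2.imread(f"pics/{nm}.png"); hsv=cv2.cvtColor(im,cv2.COLOR_BGR2HSV)
    c=proj(C,[.50,.205,.03])[0]; 
    m=cv2.inRange(hsv,(3,90,30),(15,255,255)); mm=np.zeros_like(m); cv2.circle(mm,tuple(int(v) for v in c),70,255,-1); m&=mm
    ys,xs=np.nonzero(m); 
    pts=np.array([onz(C,(x,y),.029)[:2] for x,y in zip(xs,ys)]); mu=pts.mean(0); u,s,v=np.linalg.svd(pts-mu,full_matrices=False); d=v[0]*np.sign(v[0][0])
    q=(pts-mu)@d; w=(pts-mu)@np.array([-d[1],d[0]])
    print(nm,"handle centre",mu,"yaw",np.degrees(np.arctan2(d[1],d[0])),"len",np.ptp(q),"wid",np.percentile(w,98)-np.percentile(w,2))
    # basket
    c=proj(C,[.563,.21,.03])[0]; g=cv2.inRange(hsv,(0,0,130),(180,60,255)); mm[:]=0; cv2.circle(mm,tuple(int(v) for v in c),34,255,-1); g&=mm
    k=max(cv2.findContours(g,cv2.RETR_EXTERNAL,cv2.CHAIN_APPROX_NONE)[0],key=cv2.contourArea)[:,0]
    e=cv2.fitEllipse(k); print("  ellipse",e,"at z.03",onz(C,e[0],.03))
f=lambda im,x,y,w,h:cv2.resize(im[y:y+h,x:x+w],(800,600),interpolation=cv2.INTER_CUBIC)
im=cv2.imread("pics/w2.png")
def press(x,y,yaw):
    P=[[sx*.0625,sy*.075,.008] for sx,sy in((-1,-1),(-1,1),(1,1),(1,-1))]+[[sx*.017,sy*.075,.106] for sx,sy in((-1,-1),(-1,1),(1,1),(1,-1))]
    P=np.array(P); P[:,:2]=P[:,:2]@np.array([[np.cos(yaw),np.sin(yaw)],[-np.sin(yaw),np.cos(yaw)]]); return P+[x,y,0]
obs=[(c1,[0,1,2],[(57,178),(151,196),(144,265)]),(c2,[0,1,2],[(157,171),(258,190),(244,266)]),(ct,[3,2,1,0],[(407,174.6),(362,166),(354.6,203),(400.2,212.2)])]
for o in (obs,obs[:2],obs[2:]):
    s=least_squares(lambda q:np.concatenate([(proj(C,press(*q)[i])-u).ravel() for C,i,u in o]),[.6,-.154,-.21],loss="soft_l1"); print("press",s.x,np.degrees(s.x[2]),s.fun.round(1))
s=least_squares(lambda q:np.concatenate([(proj(C,press(*q)[i])-u).ravel() for C,i,u in obs]),[.6,-.154,-.21],loss="soft_l1")
big=f(im,110,150,160,120)
X=press(*s.x); 
for k in (0,4):
    uv=((proj(c2,X[k:k+4])-[110,150]+.5)*5).astype(np.int32); cv2.polylines(big,[uv],True,(0,255,0) if k==0 else (0,0,255),1)
cv2.imwrite("pics/crop2.png",big)
E
```

```text
basket [0.5642 0.2132 0.0188]
   +top [0.5642 0.2129 0.0189]
hend [0.4135 0.2007 0.0198]
pl_front+y [ 0.557  -0.068  -0.0038]
   +top [ 0.557  -0.0686 -0.0048]
pl_front-y [ 0.5245 -0.2105  0.0103]
   +top [ 0.525  -0.2139  0.0056]
pl_back+y [ 0.6808 -0.0954  0.0007]
   +top [ 0.6784 -0.0944  0.0039]
knob [ 0.6031 -0.1571  0.1455]
   +top [ 0.601  -0.1545  0.1487]
w1 handle centre [0.4622 0.204 ] yaw 4.324277875550897 len 0.09646949501847495 wid 0.021711965103105087
  ellipse ((319.0092468261719, 205.24766540527344), (66.34751892089844, 67.23814392089844), 87.60404205322266) at z.03 [0.5626 0.2085 0.03  ]
w2 handle centre [0.4606 0.2014] yaw 6.540225994461251 len 0.09721029316039355 wid 0.026512665111794294
  ellipse ((451.3789978027344, 201.55001831054688), (65.32269287109375, 67.41810607910156), 55.13972091674805) at z.03 [0.5634 0.2104 0.03  ]
press [ 0.6006 -0.1521 -0.2068] -11.846025240915898 [-0.2 -0.5 -2.5  0.2 -0.2 -0.2 -0.8 -0.8  0.   1.1  1.3  0.4 -0.7 -0.
 -1.  -0.3 -0.8  0.  -0.5 -0.1]
press [ 0.6006 -0.1515 -0.2047] -11.72864592128959 [ 0.  -0.4 -2.3  0.1  0.1 -0.2 -0.5 -0.6  0.3  1.   1.7  0.4]
press [ 0.6003 -0.1544 -0.2093] -11.990417200423582 [ 0.   0.1 -0.2 -0.2 -0.1  0.   0.2  0. ]
```

View pics/crop2.png

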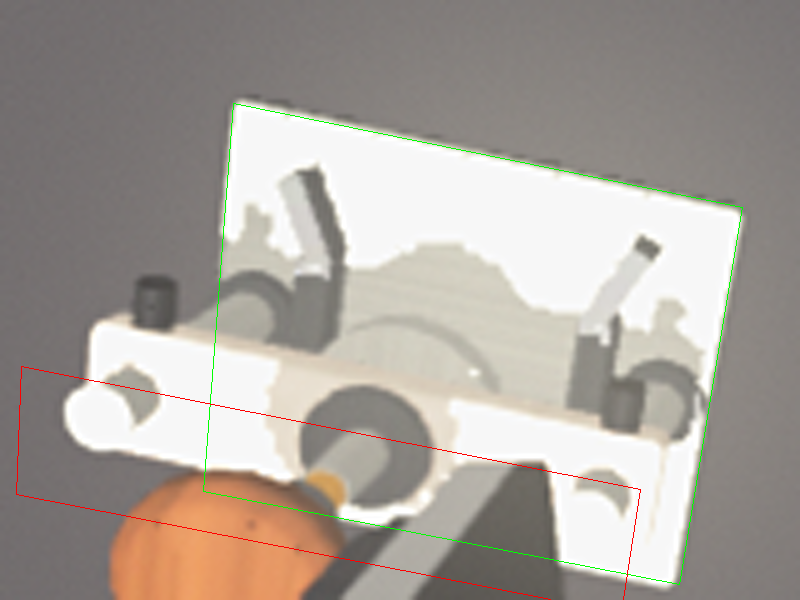

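```bash
python3 - <<'E'
from h import *
import pickle
from scipy.optimize import least_squares
np.set_printoptions(precision=4,suppress=True)
c2=pickle.load(open("w2.pkl","rb"));ct=cam("top");c1=pickle.load(open("w1.pkl","rb"))
yaw=-.2085
def W(P,x,y): 
    P=np.array(P,float); c,s=np.cos(yaw),np.sin(yaw); return np.c_[x+c*P[:,0]-s*P[:,1],y+s*P[:,0]+c*P[:,1],P[:,2]]
o2=np.array([(97,322),(668,438)])/5+[110,150]-.5*.8
ot=np.array([(90,152),(330,203),(338,152),(105,103)])/5+[341,155]-.4
def res(q):
    x,y,h=q; a=W([[-.017,-.075,h],[-.017,.075,h]],x,y); b=W([[-.017,.075,h],[-.017,-.075,h],[.017,-.075,h],[.017,.075,h]],x,y)
    return np.r_[(proj(c2,a)-o2).ravel(),(proj(ct,b)-ot).ravel()]
s=least_squares(res,[.6,-.154,.1]); print("beam centre+height",s.x,s.fun.round(1))
# rod base / knob, foot-of-post checks
for n,a,b,t in [("knob",(28,263),(155,265),(387.2,180.6))]:
    for L in ([(c1,a),(ct,t)],[(c2,b),(ct,t)],[(c1,a),(c2,b)]): print(n,tri(L))
E
```

```text
beam centre+height [ 0.6022 -0.1544  0.0697] [ 0.1  0.1 -0.7 -0.2 -0.1  0.6 -0.2 -0.1  0.1 -0.6 -1.1 -0.2]
knob [ 0.6021 -0.155   0.1478]
knob [ 0.6015 -0.1553  0.148 ]
knob [ 0.6031 -0.1571  0.1455]
```

The plate, beam and knob agree on a seat at (.601,-.1545) with yaw about -11.9°. The portafilter's basket is at (.563,.2098), yaw about +4.3°. On to the grasp.

```bash
python3 - <<'E'
from h import *
np.set_printoptions(precision=4,suppress=True)
goto([.4633,.2023,.10],np.radians(94.3))
E
```

```text
inc [ 0.064   0.3052  0.3006  0.0004  0.0001 -0.0477] dist 0.26 rot deg 4.1
```

Call:
carry_out --increments '[0.064, 0.305, 0.15, 0, 0, -0.05, 0.064, 0.305, 0.15, 0, 0, -0.05, 0.064, 0.305, 0.15, 0, 0, -0.05, 0.064, 0.305, 0.15, 0, 0, -0.05, 0.064, 0.305, 0.3, 0, 0, -0.05, 0.064, 0.305, 0.3, 0, 0, -0.05, 0.064, 0.305, 0.3, 0, 0, -0.05, 0.064, 0.305, 0.3, 0, 0, -0.05, 0.064, 0.305, 0.3, 0, 0, -0.05]'

```text
time_s: 3.8
position: [0.4648, 0.2007, 0.1022]
ee_rot: [0.001, -0.038, 0.999, 0.001]
contact_force: [0.2, -0.5, 0.6]
gripper_width: 0.999
finger_force: 0.0
```

```bash
python3 - <<'E'
from h import *
np.set_printoptions(precision=4,suppress=True)
goto([.4633,.2023,.006],np.radians(94.3))
C=cam("wrist"); im=r.capture("wrist"); print(proj(C,[[.4633,.2023,.031],[.563,.2098,.03]]),toolpose()[0])
hsv=cv2.cvtColor(im,cv2.COLOR_RGB2HSV); m=cv2.inRange(hsv,(3,90,30),(15,255,255)); m[:,:200]=0;m[:,450:]=0
ys,xs=np.nonzero(m); pts=np.array([onz(C,(x,y),.027)[:2] for x,y in zip(xs,ys)]); mu=pts.mean(0); v=np.linalg.svd(pts-mu,full_matrices=False)[2]; d=v[0]*np.sign(v[0][0]); q=(pts-mu)@d
print("handle",mu,np.degrees(np.arctan2(d[1],d[0])),q.min(),q.max(),len(xs)); cv2.imwrite("pics/w3.png",im[:,:,::-1])
E
```

```text
inc [0.0028 0.0026 0.1603 0.0007 0.0017 0.0001] dist 0.096 rot deg 0.2
[[318.5769 189.8421]
 [318.2791 297.5483]] [0.465  0.2006 0.1024]
handle [0.4618 0.2038] 4.485186713592019 -0.046599705688697486 0.051546516308228596 3332
```

View pics/w3.png

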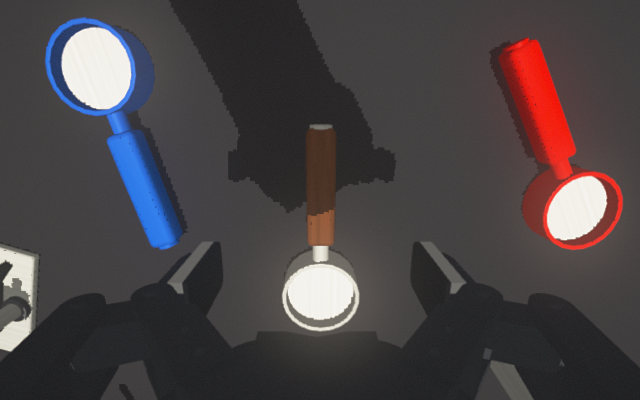

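The handle runs down the middle of the picture at (320,185), between the open fingers, so the grasp is aligned. I'll descend and close.

Call:
carry_out --increments '[0.003, 0.003, 0.08, 0, 0, 0, 0.003, 0.004, 0.13, 0, 0, 0, 0.003, 0.004, 0.16, 0, 0, 0, 0.003, 0.004, 0.16, 0, 0, 0, 0.003, 0.004, 0.16, 0, 0, 0]'

```text
time_s: 4.35
position: [0.4627, 0.2025, 0.0057]
ee_rot: [0.001, -0.037, 0.999, 0.0]
contact_force: [-0.0, 0.6, -0.2]
gripper_width: 1.003
finger_force: 0.0
```

Call:
carry_out --increments '[0, 0, 0, 0, 0, 0, 0, 0, 0, 0, 0, 0, 0, 0, 0, 0, 0, 0, 0, 0, 0, 0, 0, 0, 0, 0, 0, 0, 0, 0, 0, 0, 0, 0, 0, 0, 0, 0, 0, 0, 0, 0, 0, 0, 0, 0, 0, 0, 0, 0, 0, 0, 0, 0]' --fingers 1 --grip_force 90

```text
time_s: 5.25
position: [0.4618, 0.2023, 0.0042]
ee_rot: [-0.0, -0.038, 0.999, -0.0]
contact_force: [0.6, -0.5, 0.2]
gripper_width: -0.002
finger_force: 0.0
```

Call:
carry_out --increments '[0, 0, -0.03, 0, 0, 0, 0, 0, -0.08, 0, 0, 0, 0, 0, -0.1, 0, 0, 0, 0, 0, -0.1, 0, 0, 0]'

```text
time_s: 5.65
position: [0.4627, 0.2027, 0.0656]
ee_rot: [0.001, -0.038, 0.999, 0.001]
contact_force: [0.4, 0.5, -0.0]
gripper_width: 0.002
finger_force: 0.0
```

The gripper shut on nothing, so I'll look at what happened.

```bash
python3 - <<'E'
from h import *
np.set_printoptions(precision=4,suppress=True)
print(toolpose()[:2])
im=r.capture("wrist"); b=r.capture("scene")[140:290,280:500]
cv2.imwrite("pics/w4.png",np.vstack([im[:,:,::-1][:,:,:],cv2.resize(b,(293,200))[:,:,::-1] @ np.eye(3) if 0 else np.hstack([cv2.resize(b,(293,200),interpolation=cv2.INTER_CUBIC)[:,:,::-1],np.zeros((200,347,3),np.uint8)])]))
E
```

```text
(array([0.4627, 0.2027, 0.0656]), array([[-0.9972, -0.075 ,  0.0028],
       [-0.075 ,  0.9972,  0.0015],
       [-0.0029,  0.0013, -1.    ]]))
```

View pics/w4.png

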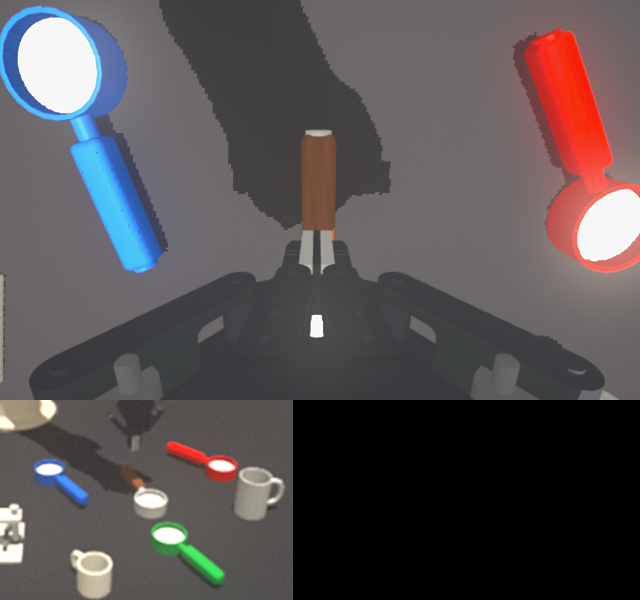

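```bash
python3 - <<'E'
from h import *
np.set_printoptions(precision=4,suppress=True)
C=cam("wrist")
for z in (0,.02,.03): print(z,"end",onz(C,(318,131),z),"edges y",onz(C,(302,200),z),onz(C,(336,200),z), "tip",onz(C,(316,235),z))
print("TCP proj",proj(C,[toolpose()[0]]))
c=cam("scene");t=cam("top")
a=r.capture("top"); cv2.imwrite("pics/top1.png",a[:,:,::-1])
for n,C in(("scene",c),("top",t)):
    if n=="scene": r.capture("scene")
    for l in("portafilter","handle"):
        for b in r.boxes_of(n,l): print(n,l,round(b["conf"],2),toW(C,b["location"]))
# distances of handle sides, pixel width -> depth check
C=cam("wrist"); print("w px for 24mm at z.02:", proj(C,[[.44,.19,.02],[.44,.214,.02]]))
E
```

```text
0 end [0.413  0.1997 0.    ] edges y [0.4675 0.1912 0.    ] [0.4654 0.218  0.    ] tip [0.4962 0.2045 0.    ]
0.02 end [0.4116 0.1995 0.02  ] edges y [0.4615 0.1917 0.02  ] [0.4597 0.2163 0.02  ] tip [0.4879 0.2039 0.02  ]
0.03 end [0.411  0.1994 0.03  ] edges y [0.4586 0.192  0.03  ] [0.4568 0.2154 0.03  ] tip [0.4838 0.2036 0.03  ]
TCP proj [[316.7279 222.6612]]
scene portafilter 0.95 [0.4112 0.0406 0.0209]
scene portafilter 0.69 [0.5521 0.2092 0.0249]
scene portafilter 0.66 [0.7243 0.2227 0.0246]
scene portafilter 0.57 [0.4429 0.3995 0.025 ]
scene portafilter 0.45 [ 0.6121 -0.1577  0.0263]
scene handle 0.95 [0.4152 0.037  0.0249]
scene handle 0.9 [0.4431 0.4021 0.0215]
scene handle 0.8 [0.5504 0.2016 0.0222]
scene handle 0.68 [0.7271 0.2153 0.0253]
scene handle 0.66 [ 0.6142 -0.1545  0.02  ]
top portafilter 0.88 [0.4638 0.4216 0.0255]
top portafilter 0.71 [0.5551 0.2059 0.0186]
top portafilter 0.71 [0.7083 0.2172 0.0231]
top portafilter 0.55 [0.4008 0.0392 0.0259]
top handle 0.92 [0.5599 0.2032 0.0186]
top handle 0.75 [0.4587 0.424  0.0189]
top handle 0.65 [ 0.6152 -0.4442  0.0147]
top handle 0.64 [0.7084 0.2195 0.0228]
w px for 24mm at z.02: [[301.7582 171.2725]
 [335.6714 173.8043]]
```

The handle has not moved and is where I measured it. In the wrist picture the pad tips end at v≈231. A tip at the reported TCP should show at v≈205, so the fingers seem to end about 35–40 mm short of the reported TCP. I'll test this with a soft probe of the bare counter next to the handle.

Call:
carry_out --increments '[0, -0.08, 0, 0, 0, 0, 0, -0.08, 0.06, 0, 0, 0, 0, -0.08, 0.1, 0, 0, 0, 0, -0.08, 0.1, 0, 0, 0]'

```text
time_s: 6.45
position: [0.464, 0.1536, 0.0018]
ee_rot: [-0.002, -0.037, 0.999, -0.001]
contact_force: [-0.5, -0.2, 0.5]
gripper_width: 0.002
finger_force: 0.0
```

Call:
carry_out --increments '[0, 0, 0.006, 0, 0, 0, 0, 0, 0.01, 0, 0, 0, 0, 0, 0.01, 0, 0, 0]'

```text
time_s: 6.75
position: [0.4657, 0.1549, -0.0012]
ee_rot: [0.0, -0.038, 0.999, 0.0]
contact_force: [0.7, 0.0, 0.6]
gripper_width: -0.004
finger_force: 0.0
```

```bash
python3 - <<'E'
from h import *
np.set_printoptions(precision=4,suppress=True)
print(toolpose())
c=cam("scene"); im=r.capture("scene"); p=toolpose()[0]
uv=proj(c,[p,p+[0,0,.02],p+[0,0,.04]]); print(uv)
x,y=(uv[0]-[50,45]).astype(int); k=cv2.resize(im[y:y+75,x:x+100],(800,600),interpolation=cv2.INTER_CUBIC)[:,:,::-1].copy()
for q in uv: cv2.circle(k,tuple(((q-[x,y]+.5)*8).astype(int)),4,(0,255,0),-1)
cv2.imwrite("pics/s2.png",k)
E
```

```text
(array([ 0.4657,  0.1549, -0.0012]), array([[-0.9971, -0.0757,  0.0009],
       [-0.0757,  0.9971,  0.0004],
       [-0.0009,  0.0003, -1.    ]]), {'time_s': 6.75, 'joints': array([-0.4181,  0.6652, -0.0269,  2.2754,  0.0836,  0.2008,  1.1253]), 'qvel': array([ 0.0011, -0.0067, -0.0006,  0.0001, -0.0023,  0.0027,  0.0009]), 'effort': array([  0.0342, -62.4213,   1.3716,  -6.3727,   0.0092,  -0.0712,
        -0.0056]), 'position': array([ 0.4657,  0.1549, -0.0012]), 'ee_rot': array([ 0.0005, -0.0379,  0.9993,  0.0002]), 'contact_force': array([0.7049, 0.0378, 0.5514]), 'moment': array([ 0.0238, -0.0131, -0.0113]), 'finger_force': 0.0, 'gripper_width': -0.0036043891265110178})
[[363.6514 207.6225]
 [363.8648 202.1377]
 [364.0805 196.5678]]
```

View pics/s2.png

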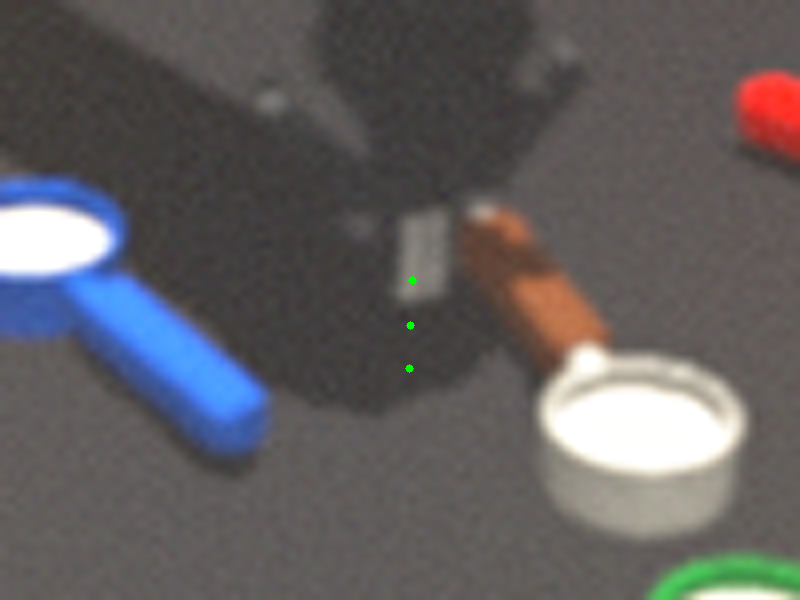

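The scene crop shows the shut fingertip at (422,300). The reported TCP dot is at (409,368) and the +40 mm dot at (412,280), so the tips hang about 33 mm above the reported TCP. I'll probe further to get the exact value.

Call:
carry_out --increments '[0, 0, 0.02, 0, 0, 0, 0, 0, 0.03, 0, 0, 0, 0, 0, 0.03, 0, 0, 0]'

```text
time_s: 7.1
position: [0.4649, 0.1543, -0.0207]
ee_rot: [-0.001, -0.038, 0.999, -0.0]
contact_force: [0.1, 0.5, -0.2]
gripper_width: -0.003
finger_force: 0.0
```

Call:
carry_out --increments '[0, 0, 0.005, 0, 0, 0, 0, 0, 0.008, 0, 0, 0, 0, 0, 0.008, 0, 0, 0]'

```text
time_s: 7.4
position: [0.4653, 0.1544, -0.0248]
ee_rot: [-0.0, -0.038, 0.999, -0.0]
contact_force: [0.5, -0.6, 0.3]
gripper_width: -0.001
finger_force: 0.0
```

Call:
carry_out --increments '[0, 0, 0.005, 0, 0, 0, 0, 0, 0.005, 0, 0, 0]'

```text
time_s: 7.6
position: [0.4654, 0.1544, -0.0278]
ee_rot: [-0.0, -0.038, 0.999, -0.0]
contact_force: [-0.1, 0.3, 0.3]
gripper_width: -0.002
finger_force: 0.0
```

Call:
carry_out --increments '[0, 0, 0.004, 0, 0, 0, 0, 0, 0.004, 0, 0, 0]'

```text
time_s: 7.8
position: [0.4653, 0.1545, -0.0302]
ee_rot: [-0.0, -0.038, 0.999, -0.0]
contact_force: [0.8, -1.1, 0.1]
gripper_width: 0.003
finger_force: 0.0
```

Call:
carry_out --increments '[0, 0, 0.004, 0, 0, 0, 0, 0, 0.004, 0, 0, 0]'

```text
time_s: 8.0
position: [0.4654, 0.1545, -0.0326]
ee_rot: [-0.0, -0.038, 0.999, -0.0]
contact_force: [-0.7, 0.2, -0.3]
gripper_width: -0.0
finger_force: 0.0
```

Call:
carry_out --increments '[0, 0, 0.004, 0, 0, 0, 0, 0, 0.004, 0, 0, 0]'

```text
time_s: 8.2
position: [0.4655, 0.1544, -0.0334]
ee_rot: [0.001, -0.038, 0.999, 0.0]
contact_force: [-2.5, -0.1, 25.4]
gripper_width: -0.0
finger_force: 12.7
```

Contact came at reported z = -0.0333, so real tip z = reported z + 33 mm. I'll back off, open, and grasp again with this offset.

Call:
carry_out --increments '[0, 0, -0.08, 0, 0, 0, 0, 0, -0.14, 0, 0, 0, 0, 0.04, -0.14, 0, 0, 0, 0, 0.08, -0.14, 0, 0, 0, 0, 0.08, -0.14, 0, 0, 0, 0, 0.08, -0.14, 0, 0, 0, 0, 0.08, -0.14, 0, 0, 0]' --fingers 0

```text
time_s: 8.9
position: [0.4615, 0.2014, 0.049]
ee_rot: [-0.0, -0.037, 0.999, -0.0]
contact_force: [0.1, -0.1, 0.1]
gripper_width: 0.998
finger_force: 0.0
```

```bash
python3 - <<'E'
from h import *
np.set_printoptions(precision=4,suppress=True)
p,R,s=toolpose(); print(p,s["gripper_width"],s["contact_force"])
goto([.4633,.2030,-.030],np.radians(94.4))
E
```

```text
[0.4615 0.2014 0.049 ] 0.997869328610552 [ 0.1018 -0.0737  0.0813]
inc [-0.0032  0.0026  0.1316 -0.0006 -0.0004 -0.0015] dist 0.079 rot deg 0.1
```

Call:
carry_out --increments '[-0.003, 0.003, 0.08, 0, 0, 0, -0.003, 0.003, 0.13, 0, 0, 0, -0.003, 0.003, 0.13, 0, 0, 0, -0.003, 0.003, 0.13, 0, 0, 0]'

```text
time_s: 9.3
position: [0.463, 0.2032, -0.0289]
ee_rot: [-0.001, -0.037, 0.999, -0.001]
contact_force: [0.7, 0.1, 0.6]
gripper_width: 0.998
finger_force: 0.0
```

Call:
carry_out --increments '[0, 0, 0, 0, 0, 0, 0, 0, 0, 0, 0, 0, 0, 0, 0, 0, 0, 0, 0, 0, 0, 0, 0, 0, 0, 0, 0, 0, 0, 0, 0, 0, 0, 0, 0, 0, 0, 0, 0, 0, 0, 0]' --fingers 1 --grip_force 90

```text
time_s: 10.0
position: [0.4637, 0.2043, -0.0283]
ee_rot: [0.0, -0.038, 0.999, 0.0]
contact_force: [-1.6, 0.0, 7.1]
gripper_width: 0.26
finger_force: 89.4
```

Gripped: the opening is 0.26, or 22 mm, at 89 N. Next I'll lift and carry it to the press.

Call:
carry_out --increments '[0, 0, -0.03, 0, 0, 0, 0, 0, -0.08, 0, 0, 0, 0, 0, -0.1, 0, 0, 0, 0, 0, -0.1, 0, 0, 0]'

```text
time_s: 10.4
position: [0.4642, 0.2046, 0.0324]
ee_rot: [0.001, -0.038, 0.999, 0.001]
contact_force: [0.1, 0.2, -3.2]
gripper_width: 0.264
finger_force: 88.8
```

```bash
python3 - <<'E'
from h import *
np.set_printoptions(precision=4,suppress=True)
p,R,s=toolpose(); print(p,s["gripper_width"],s["contact_force"],s["moment"],s["finger_force"])
u=np.array([np.cos(-.2075),np.sin(-.2075),0]); S=np.array([.6012,-.1545,0])
P=S-u*.1845+[0,0,.03]; print(P); goto(P,np.pi/2-.2075)
E
```

```text
[0.4642 0.2046 0.0324] 0.26418963267619666 [ 0.1015  0.2455 -3.1947] [-0.0143  0.2978  0.0007] 88.835688829422
[ 0.4207 -0.1165  0.03  ]
inc [ 0.1125 -0.5282  0.0032  0.0009  0.0015  0.1884] dist 0.324 rot deg 16.2
```

Call:
carry_out --increments '[0.112, -0.528, 0, 0, 0, 0.188, 0.112, -0.528, 0, 0, 0, 0.188, 0.112, -0.528, 0, 0, 0, 0.188, 0.112, -0.528, 0, 0, 0, 0.188, 0.112, -0.528, 0, 0, 0, 0.188, 0.112, -0.528, 0, 0, 0, 0.188, 0.112, -0.528, 0, 0, 0, 0.188, 0.112, -0.528, 0, 0, 0, 0.188, 0.112, -0.528, 0, 0, 0, 0.188]'

```text
time_s: 11.3
position: [0.4198, -0.1169, 0.0304]
ee_rot: [-0.001, 0.104, 0.995, 0.0]
contact_force: [-0.2, -0.1, -3.2]
gripper_width: 0.263
finger_force: 89.3
```

```bash
python3 - <<'E'
from h import *
np.set_printoptions(precision=4,suppress=True)
p,R,s=toolpose(); print(p,s["gripper_width"],s["contact_force"],s["moment"],s["joints"])
u=np.array([np.cos(-.2075),np.sin(-.2075),0]); S=np.array([.6012,-.1545,0])
P=S-u*.1845+[0,0,-.0283+.0105]; goto(P,np.pi/2-.2075)
C=cam("wrist"); im=r.capture("wrist")
hsv=cv2.cvtColor(im,cv2.COLOR_RGB2HSV)
cv2.imwrite("pics/w5.png",im[:,:,::-1])
# expected: basket rim centre and screen; rails mouth
R2=np.c_[u,[-u[1],u[0],0],[0,0,1]]
f=lambda X:S+R2@np.array(X)
print("basket rim exp",proj(C,[p+u*.0995+[0,0,.0283+.03]]),"plate corners",proj(C,[f([-.0625,.075,.008]),f([-.0625,-.075,.008])]),"seat",proj(C,[f([0,0,.008])]))
E
```

```text
[ 0.4198 -0.1169  0.0304] 0.2634233281160225 [-0.2113 -0.1126 -3.1508] [0.1038 0.2889 0.0031] [ 0.1839  0.5767 -0.0601  2.3812  0.1738  0.1883  1.3251]
inc [-0.0013  0.001   0.0804  0.0002 -0.0007 -0.0006] dist 0.048 rot deg 0.1
basket rim exp [[316.5462 447.3528]] plate corners [[414.5911 362.0521]
 [219.7446 362.2312]] seat [[317.1602 423.598 ]]
```

View pics/w5.png

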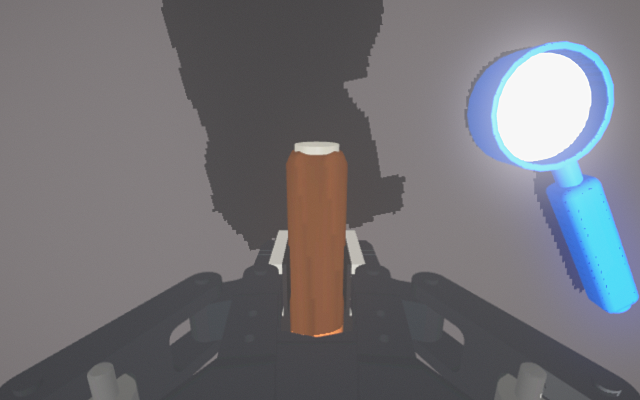

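The wrist view shows the handle centred and straight in the pads, spanning (317,150) to (317,330). I've used all 10 picture views, so it's numbers only from here. I'll descend to 10 mm above the counter, then slide in.

Call:
carry_out --increments '[-0.001, 0.001, 0.04, 0, 0, 0, -0.001, 0.001, 0.08, 0, 0, 0, -0.001, 0.001, 0.08, 0, 0, 0, -0.001, 0.001, 0.08, 0, 0, 0]'

```text
time_s: 11.75
position: [0.4209, -0.1148, -0.0155]
ee_rot: [-0.001, 0.101, 0.995, -0.001]
contact_force: [-0.1, -1.0, -3.1]
gripper_width: 0.262
finger_force: 89.5
```

Call:
carry_out --increments '[-0.02, 0, 0, 0, 0, 0, -0.04, 0, 0, 0, 0, 0, -0.06, 0, 0, 0, 0, 0, -0.08, 0, 0, 0, 0, 0, -0.08, 0, 0, 0, 0, 0]'

```text
time_s: 12.25
position: [0.4696, -0.1252, -0.0151]
ee_rot: [0.0, 0.102, 0.995, -0.0]
contact_force: [-0.5, 0.7, -3.4]
gripper_width: 0.263
finger_force: 89.4
```

```bash
cat >> h.py <<'E'
def rel():
    np.set_printoptions(precision=4,suppress=True)
    p,R,s=toolpose(); u=np.array([np.cos(-.2075),np.sin(-.2075)]); d=p[:2]-[.6012,-.1545]
    f=np.array(s["contact_force"]); 
    print("t",s["time_s"],"press x,y of tool",d@u,d@[-u[1],u[0]],"z",p[2],"F press",f[:2]@u,f[:2]@[-u[1],u[0]],f[2],"M",s["moment"],"yaw",np.degrees(np.arctan2(R[1,1],R[0,1]))-90,"w",s["gripper_width"],"ff",s["finger_force"],"j6",s["joints"][5])
E
python3 -c "
from h import *
rel()"
```

```text
t 12.25 press x,y of tool -0.1348510234862244 0.001594249302841786 z -0.01510303608682051 F press -0.6445052417061681 0.5766935037228577 -3.4021368164709314 M [ 0.0832  0.3099 -0.0686] yaw -11.719613383421049 w 0.26313657350891373 ff 89.42482352256775 j6 0.2516598172082841
```

Call:
carry_out --increments '[-0.01, -0.0025, 0.006, 0, 0, 0, -0.025, -0.0025, 0.006, 0, 0, 0, -0.04, -0.0025, 0.006, 0, 0, 0, -0.04, -0.0025, 0.006, 0, 0, 0]'

```text
time_s: 12.65
position: [0.4923, -0.1326, -0.0186]
ee_rot: [-0.0, 0.103, 0.995, -0.001]
contact_force: [1.7, 1.1, -4.2]
gripper_width: 0.265
finger_force: 89.4
```

```bash
python3 -c "
from h import *
rel()"
```

```text
t 12.65 press x,y of tool -0.11109443833775284 -0.0010120834840716877 z -0.018584645777964585 F press 1.462019293356748 1.4671645687841361 -4.166907595211685 M [ 0.5828 -0.1097  0.2804] yaw -11.781056726688746 w 0.2650153564227766 ff 89.35027241706848 j6 0.3003012214327962
```

Call:
carry_out --increments '[0, 0.0015, 0, 0, 0, 0, 0, 0.0015, 0, 0, 0, 0]'

```text
time_s: 12.85
position: [0.4909, -0.1322, -0.0184]
ee_rot: [-0.001, 0.103, 0.995, -0.001]
contact_force: [1.9, 1.0, -4.3]
gripper_width: 0.264
finger_force: 89.4
```

```bash
python3 -c "
from h import *
rel()"
```

```text
t 12.85 press x,y of tool -0.11254130888782385 -0.000869323806953595 z -0.018375307626825495 F press 1.6530095895799293 1.4002547680994968 -4.294829617758965 M [ 0.4745 -0.0676  0.1909] yaw -11.821480985956413 w 0.26387485007462763 ff 89.39140677452087 j6 0.299762672548799
```

Call:
carry_out --increments '[-0.004, 0.002, 0.001, 0, 0, 0, -0.01, 0.002, 0.001, 0, 0, 0, -0.01, 0.002, 0.001, 0, 0, 0]'

```text
time_s: 13.15
position: [0.4974, -0.1329, -0.019]
ee_rot: [-0.001, 0.103, 0.995, -0.001]
contact_force: [0.5, -0.1, -2.8]
gripper_width: 0.26
finger_force: 89.5
```

```bash
python3 -c "
from h import *
rel()"
```

```text
t 13.15 press x,y of tool -0.10605979669687976 -0.00024539124245817346 z -0.018957952996511568 F press 0.565316188991478 -0.03088932802005077 -2.753127780100384 M [0.0203 0.1334 0.0194] yaw -11.880638460903882 w 0.26047432400201265 ff 89.5414137840271 j6 0.3129010602728937
```

Call:
carry_out --increments '[-0.006, 0, 0, 0, 0, 0, -0.006, 0, 0, 0, 0, 0]'

```text
time_s: 13.35
position: [0.501, -0.1335, -0.019]
ee_rot: [-0.001, 0.103, 0.995, -0.001]
contact_force: [0.8, 0.0, -3.9]
gripper_width: 0.263
finger_force: 89.5
```

Call:
carry_out --increments '[-0.003, 0, 0, 0, 0, 0, -0.003, 0, 0, 0, 0, 0]'

```text
time_s: 13.55
position: [0.5024, -0.1337, -0.019]
ee_rot: [-0.001, 0.103, 0.995, -0.001]
contact_force: [0.3, 0.3, -2.1]
gripper_width: 0.261
finger_force: 89.5
```

```bash
python3 -c "
from h import *
rel()"
```

```text
t 13.55 press x,y of tool -0.10091997161379122 9.519681668732523e-06 z -0.01899623184193862 F press 0.25157107130079587 0.343386772489708 -2.129169054734269 M [0.0062 0.0882 0.0201] yaw -11.857944486792974 w 0.2606269921046347 ff 89.52631831169128 j6 0.3246875397171524
```

Call:
carry_out --increments '[-0.002, 0, 0, 0, 0, 0, -0.002, 0, 0, 0, 0, 0]'

```text
time_s: 13.75
position: [0.5034, -0.1339, -0.019]
ee_rot: [-0.001, 0.103, 0.995, -0.001]
contact_force: [0.1, -0.3, -3.0]
gripper_width: 0.263
finger_force: 89.5
```

Call:
carry_out --increments '[-0.0015, 0, 0, 0, 0, 0, -0.0015, 0, 0, 0, 0, 0]'

```text
time_s: 13.95
position: [0.5034, -0.1339, -0.0191]
ee_rot: [-0.002, 0.103, 0.995, -0.001]
contact_force: [-2.9, 0.6, -1.8]
gripper_width: 0.264
finger_force: 89.7
```

```bash
python3 -c "
from h import *
rel()"
```

```text
t 13.95 press x,y of tool -0.09993031527363472 8.98151726164269e-06 z -0.01910934098852332 F press -2.9549988547270836 -0.019157379062518905 -1.847933212499529 M [0.1961 0.7961 0.0307] yaw -11.831918494884007 w 0.26437186698026294 ff 89.74147439002991 j6 0.3297991614550988
```

The basket has met the stop bar (-3 N) at tool x = -99.9 mm, as expected. I'll lower it onto the plate and release.

Call:
carry_out --increments '[0, 0, 0.0015, 0, 0, 0, 0, 0, 0.0015, 0, 0, 0]'

```text
time_s: 14.15
position: [0.5034, -0.1339, -0.0198]
ee_rot: [-0.001, 0.103, 0.995, -0.001]
contact_force: [-6.3, 0.9, 4.8]
gripper_width: 0.26
finger_force: 90.4
```

```bash
python3 -c "
from h import *
rel()"
```

```text
t 14.15 press x,y of tool -0.09997356507846897 -3.342544394743327e-05 z -0.019800235612930005 F press -6.369947065794431 -0.39830176228431874 4.818427046382508 M [ 0.2895  0.9019 -0.0158] yaw -11.827072902603945 w 0.25960223197772886 ff 90.44692754745483 j6 0.3274348741436709
```

Fz is now +4.8 N, so it's resting on the plate. Opening.

Call:
carry_out --increments '[0, 0, 0, 0, 0, 0, 0, 0, 0, 0, 0, 0, 0, 0, 0, 0, 0, 0, 0, 0, 0, 0, 0, 0, 0, 0, 0, 0, 0, 0]' --fingers 0

```text
time_s: 14.65
position: [0.5046, -0.134, -0.0199]
ee_rot: [-0.001, 0.103, 0.995, -0.001]
contact_force: [-0.9, 0.5, -0.6]
gripper_width: 1.001
finger_force: 0.0
```

```bash
python3 -c "
from h import *
rel()
C=cam('top'); im=r.capture('top'); r.capture('scene')
for b in r.boxes_of('top','portafilter'): print(b['conf'],toW(C,b['location']))
"
```

```text
t 14.65 press x,y of tool -0.09877830917641826 0.00013217119045029138 z -0.019854005838900908 F press -0.9902620209226606 0.3235774855895887 -0.5644642560439256 M [ 0.0137 -0.032  -0.0167] yaw -11.849124361308526 w 1.0006276279203217 ff 0.0 j6 0.3268029083213931
0.76 [0.4473 0.4052 0.031 ]
0.74 [0.7097 0.2153 0.0247]
```

Call:
carry_out --increments '[0, 0, -0.03, 0, 0, 0, 0, 0, -0.1, 0, 0, 0, 0, 0, -0.18, 0, 0, 0, 0, 0, -0.26, 0, 0, 0, 0, 0, -0.32, 0, 0, 0, 0, 0, -0.32, 0, 0, 0, 0, 0, -0.32, 0, 0, 0]'

```text
time_s: 15.5
position: [0.5047, -0.1341, 0.1728]
ee_rot: [0.0, 0.104, 0.995, -0.002]
contact_force: [-0.4, -0.0, -0.9]
gripper_width: 1.0
finger_force: 0.0
```

```bash
python3 - <<'E'
from h import *
rel()
C=cam('wrist'); im=r.capture('wrist')
u=np.array([np.cos(-.2075),np.sin(-.2075),0]); S=np.array([.6012,-.1545,0])
hsv=cv2.cvtColor(im,cv2.COLOR_RGB2HSV); m=cv2.inRange(hsv,(3,90,30),(15,255,255)); m[:,:200]=0;m[:,450:]=0
k=max(cv2.findContours(m,cv2.RETR_EXTERNAL,cv2.CHAIN_APPROX_NONE)[0],key=cv2.contourArea); m[:]=0; cv2.drawContours(m,[k],-1,255,-1); print(cv2.boundingRect(k))
ys,xs=np.nonzero(m); pts=np.array([onz(C,(x,y),.036)[:2] for x,y in zip(xs,ys)]); mu=pts.mean(0); v=np.linalg.svd(pts-mu,full_matrices=False)[2]; d=v[0]*np.sign(v[0][0])
e=mu-S[:2]; print("handle press frame",e@u[:2],e@[-u[1],u[0]],"yaw",np.degrees(np.arctan2(d[1],d[0])),"q",np.ptp((pts-mu)@d))
cv2.imwrite("pics/w6.png",im[:,:,::-1])
K=S+[0,0,.19-.0333]; print("above knob:"); goto(K,np.pi/2-.2075)
E
```

```text
t 15.5 press x,y of tool -0.09860629654224011 5.9742489736712905e-05 z 0.17279445876181254 F press -0.41039885397957176 -0.10036728495528226 -0.8701254370046062 M [-0.0544 -0.0016  0.0478] yaw -11.888898623265149 w 1.0004320802781062 ff 0.0 j6 0.7549637764484368
(305, 124, 24, 96)
handle press frame -0.10248230064444645 0.00024376960465550372 yaw -11.505355694891383 q 0.09729723372961228
above knob:
inc [-0.1654 -0.0001  0.0248 -0.002  -0.0011  0.0002] dist 0.1 rot deg 0.2
```

The handle sits at (-102.5, 0.2) mm in the press frame with yaw -11.5°, so it is seated. Next I'll shut the fingers and move above the knob.

Call:
carry_out --increments '[-0.08, 0, 0, 0, 0, 0, -0.165, 0, 0, 0, 0, 0, -0.165, 0, 0, 0, 0, 0, -0.165, 0, 0, 0, 0, 0, -0.165, 0, 0, 0, 0, 0, -0.165, 0, 0, 0, 0, 0, -0.165, 0, 0, 0, 0, 0, -0.165, 0, 0, 0, 0, 0]' --fingers 1

```text
time_s: 16.35
position: [0.6011, -0.154, 0.1722]
ee_rot: [-0.001, 0.103, 0.995, -0.001]
contact_force: [0.4, -0.5, 0.9]
gripper_width: 0.002
finger_force: 0.0
```

Call:
carry_out --increments '[0, 0, 0.03, 0, 0, 0, 0, 0, 0.055, 0, 0, 0, 0, 0, 0.065, 0, 0, 0, 0, 0, 0.065, 0, 0, 0]'

```text
time_s: 16.75
position: [0.6008, -0.1539, 0.1319]
ee_rot: [-0.002, 0.103, 0.995, -0.001]
contact_force: [0.2, 0.5, 0.7]
gripper_width: -0.001
finger_force: 0.0
```

```bash
python3 -c "
from h import *
rel()"
```

```text
t 16.75 press x,y of tool -0.0005362988195990249 0.0004997228325143919 z 0.13190650946935006 F press 0.1108721104850689 0.495423217234395 0.6906072639756721 M [ 0.0587  0.0489 -0.0181] yaw -11.830135106347925 w -0.0006423480131376669 ff 0.0 j6 0.7984976389205749
```

Call:
carry_out --increments '[0, 0, 0.005, 0, 0, 0, 0, 0, 0.01, 0, 0, 0, 0, 0, 0.01, 0, 0, 0]'

```text
time_s: 17.05
position: [0.6015, -0.154, 0.1269]
ee_rot: [-0.001, 0.103, 0.995, -0.001]
contact_force: [0.8, 0.5, 0.0]
gripper_width: -0.001
finger_force: 0.0
```

Call:
carry_out --increments '[0, 0, 0.004, 0, 0, 0, 0, 0, 0.007, 0, 0, 0, 0, 0, 0.007, 0, 0, 0]'

```text
time_s: 17.35
position: [0.6016, -0.154, 0.1228]
ee_rot: [-0.001, 0.103, 0.995, -0.001]
contact_force: [-0.1, -0.0, 2.0]
gripper_width: -0.005
finger_force: 0.8
```

Call:
carry_out --increments '[0, 0, 0.004, 0, 0, 0, 0, 0, 0.007, 0, 0, 0, 0, 0, 0.007, 0, 0, 0]'

```text
time_s: 17.65
position: [0.6016, -0.154, 0.1184]
ee_rot: [-0.001, 0.103, 0.995, -0.001]
contact_force: [0.5, -0.1, 1.6]
gripper_width: 0.004
finger_force: 1.0
```

Call:
carry_out --increments '[0, 0, 0.004, 0, 0, 0, 0, 0, 0.007, 0, 0, 0, 0, 0, 0.007, 0, 0, 0]'

```text
time_s: 17.95
position: [0.6016, -0.154, 0.1142]
ee_rot: [-0.001, 0.103, 0.995, -0.001]
contact_force: [0.8, -0.0, 2.6]
gripper_width: -0.002
finger_force: 1.2
```

Knob contact was at about reported z .124, and the soft travel is showing. The first stop should be near .102 and the bottom near .096.

Call:
carry_out --increments '[0, 0, 0.004, 0, 0, 0, 0, 0, 0.008, 0, 0, 0, 0, 0, 0.012, 0, 0, 0, 0, 0, 0.012, 0, 0, 0]'

```text
time_s: 18.35
position: [0.6015, -0.154, 0.1069]
ee_rot: [-0.001, 0.103, 0.995, -0.001]
contact_force: [1.2, 0.1, 2.3]
gripper_width: 0.003
finger_force: 1.6
```

Call:
carry_out --increments '[0, 0, 0.002, 0, 0, 0, 0, 0, 0.004, 0, 0, 0, 0, 0, 0.004, 0, 0, 0]'

```text
time_s: 18.65
position: [0.6015, -0.154, 0.1047]
ee_rot: [-0.001, 0.103, 0.995, -0.001]
contact_force: [1.6, -0.1, 3.4]
gripper_width: 0.003
finger_force: 1.7
```

Call:
carry_out --increments '[0, 0, 0.002, 0, 0, 0, 0, 0, 0.003, 0, 0, 0, 0, 0, 0.003, 0, 0, 0]'

```text
time_s: 18.95
position: [0.6015, -0.154, 0.1029]
ee_rot: [-0.001, 0.103, 0.995, -0.001]
contact_force: [-0.1, 0.3, 2.5]
gripper_width: -0.003
finger_force: 1.8
```

Call:
carry_out --increments '[0, 0, 0.001, 0, 0, 0, 0, 0, 0.002, 0, 0, 0]'

```text
time_s: 19.15
position: [0.6015, -0.154, 0.1019]
ee_rot: [-0.001, 0.103, 0.995, -0.001]
contact_force: [0.9, -0.1, 8.4]
gripper_width: 0.002
finger_force: 3.9
```

Call:
carry_out --increments '[0, 0, 0.001, 0, 0, 0, 0, 0, 0.002, 0, 0, 0]'

```text
time_s: 19.35
position: [0.6017, -0.154, 0.101]
ee_rot: [-0.001, 0.103, 0.995, -0.001]
contact_force: [-1.1, 0.2, 8.2]
gripper_width: -0.001
finger_force: 4.3
```

Call:
carry_out --increments '[0, 0, 0.001, 0, 0, 0, 0, 0, 0.002, 0, 0, 0]'

```text
time_s: 19.55
position: [0.6017, -0.1541, 0.0999]
ee_rot: [-0.0, 0.103, 0.995, -0.001]
contact_force: [-0.6, -0.6, 9.5]
gripper_width: -0.002
finger_force: 4.6
```

Call:
carry_out --increments '[0, 0, 0.002, 0, 0, 0, 0, 0, 0.004, 0, 0, 0]'

```text
time_s: 19.75
position: [0.6017, -0.154, 0.0976]
ee_rot: [-0.0, 0.103, 0.995, -0.001]
contact_force: [0.5, 0.5, 11.1]
gripper_width: 0.002
finger_force: 5.5
```

Call:
carry_out --increments '[0, 0, 0.001, 0, 0, 0, 0, 0, 0.001, 0, 0, 0]'

```text
time_s: 19.95
position: [0.6017, -0.154, 0.097]
ee_rot: [-0.0, 0.103, 0.995, -0.001]
contact_force: [0.2, -0.1, 11.1]
gripper_width: 0.003
finger_force: 5.4
```

Call:
carry_out --increments '[0, 0, 0.001, 0, 0, 0, 0, 0, 0.001, 0, 0, 0]'

```text
time_s: 20.15
position: [0.6017, -0.154, 0.0965]
ee_rot: [-0.0, 0.103, 0.995, -0.001]
contact_force: [-0.6, -0.2, 11.8]
gripper_width: -0.002
finger_force: 5.6
```

Call:
carry_out --increments '[0, 0, 0.001, 0, 0, 0, 0, 0, 0.001, 0, 0, 0]'

```text
time_s: 20.35
position: [0.6018, -0.154, 0.096]
ee_rot: [-0.0, 0.103, 0.995, -0.001]
contact_force: [-0.3, -0.2, 12.1]
gripper_width: -0.001
finger_force: 5.7
```

Call:
carry_out --increments '[0, 0, 0.001, 0, 0, 0, 0, 0, 0.001, 0, 0, 0]'

```text
time_s: 20.55
position: [0.6019, -0.154, 0.0956]
ee_rot: [-0.0, 0.103, 0.995, -0.001]
contact_force: [-1.1, 0.4, 14.1]
gripper_width: 0.001
finger_force: 7.0
```

It has bottomed, with the force now rising steeply. I'll go a touch further and hold for 1.2 s.

Call:
carry_out --increments '[0, 0, 0.0007, 0, 0, 0, 0, 0, 0.0007, 0, 0, 0]'

```text
time_s: 20.75
position: [0.6019, -0.1541, 0.0953]
ee_rot: [-0.0, 0.103, 0.995, -0.001]
contact_force: [-2.1, 0.4, 14.6]
gripper_width: 0.002
finger_force: 7.7
```

Call:
carry_out --increments '[0, 0, 0, 0, 0, 0, 0, 0, 0, 0, 0, 0, 0, 0, 0, 0, 0, 0, 0, 0, 0, 0, 0, 0, 0, 0, 0, 0, 0, 0, 0, 0, 0, 0, 0, 0, 0, 0, 0, 0, 0, 0, 0, 0, 0, 0, 0, 0, 0, 0, 0, 0, 0, 0, 0, 0, 0, 0, 0, 0]'

```text
time_s: 21.75
position: [0.6019, -0.1541, 0.0954]
ee_rot: [-0.0, 0.103, 0.995, -0.001]
contact_force: [-2.2, 0.2, 15.7]
gripper_width: 0.003
finger_force: 7.6
```

Call:
carry_out --increments '[0, 0, 0, 0, 0, 0, 0, 0, 0, 0, 0, 0]'

```text
time_s: 21.95
position: [0.6019, -0.154, 0.0954]
ee_rot: [-0.0, 0.103, 0.995, -0.001]
contact_force: [-1.1, 0.4, 14.9]
gripper_width: -0.002
finger_force: 7.5
```

It held at 15 N for 1.4 s. Now I'll rise slowly.

Call:
carry_out --increments '[0, 0, -0.007, 0, 0, 0, 0, 0, -0.014, 0, 0, 0, 0, 0, -0.021, 0, 0, 0, 0, 0, -0.03, 0, 0, 0, 0, 0, -0.04, 0, 0, 0, 0, 0, -0.05, 0, 0, 0, 0, 0, -0.07, 0, 0, 0, 0, 0, -0.11, 0, 0, 0, 0, 0, -0.15, 0, 0, 0, 0, 0, -0.15, 0, 0, 0]'

```text
time_s: 22.95
position: [0.6028, -0.1538, 0.1876]
ee_rot: [0.001, 0.103, 0.995, -0.001]
contact_force: [0.0, -0.1, -0.6]
gripper_width: 0.001
finger_force: 0.0
```

Call:
carry_out --increments '[0.08, 0, 0, 0, 0, 0, 0.165, 0, 0, 0, 0, 0, 0.165, 0, 0, 0, 0, 0, 0.165, 0, 0, 0, 0, 0]'

```text
time_s: 23.35
position: [0.5035, -0.1339, 0.1845]
ee_rot: [-0.001, 0.103, 0.995, -0.002]
contact_force: [0.4, -1.2, -0.3]
gripper_width: -0.0
finger_force: 0.0
```

```bash
python3 - <<'E'
from h import *
rel()
C=cam('wrist'); im=r.capture('wrist')
u=np.array([np.cos(-.2075),np.sin(-.2075),0]); S=np.array([.6012,-.1545,0])
hsv=cv2.cvtColor(im,cv2.COLOR_RGB2HSV); m=cv2.inRange(hsv,(3,90,30),(15,255,255)); m[:,:200]=0;m[:,450:]=0
k=max(cv2.findContours(m,cv2.RETR_EXTERNAL,cv2.CHAIN_APPROX_NONE)[0],key=cv2.contourArea); m[:]=0; cv2.drawContours(m,[k],-1,255,-1); print(cv2.boundingRect(k))
ys,xs=np.nonzero(m); pts=np.array([onz(C,(x,y),.036)[:2] for x,y in zip(xs,ys)]); mu=pts.mean(0); v=np.linalg.svd(pts-mu,full_matrices=False)[2]; d=v[0]*np.sign(v[0][0])
e=mu-S[:2]; print("handle press frame",e@u[:2],e@[-u[1],u[0]],"yaw",np.degrees(np.arctan2(d[1],d[0])),"q",np.ptp((pts-mu)@d))
C=cam("top"); im=r.capture("top"); a=cv2.imread("pics/top0.png")[:,:,::-1]
for n,i in(("before",a),("now",im)):
    h=cv2.cvtColor(np.ascontiguousarray(i),cv2.COLOR_RGB2HSV); m=cv2.inRange(h,(3,120,30),(15,255,255))[160:215,340:425]; k=[c for c in cv2.findContours(m,cv2.RETR_EXTERNAL,cv2.CHAIN_APPROX_NONE)[0] if cv2.contourArea(c)>20]
    print(n,[(cv2.boundingRect(c)) for c in k])
E
```

```text
t 23.35 press x,y of tool -0.09981493846963098 5.9825441866580716e-05 z 0.18450672902480386 F press 0.6814276676152567 -1.0813803847083943 -0.3159068224562337 M [-0.0308  0.0215  0.0182] yaw -11.844780099863556 w -0.0003040584853588499 ff 0.0 j6 0.781493667897331
(306, 126, 23, 57)
handle press frame -0.12262758598965318 7.391843806817484e-05 yaw -12.610344638901271 q 0.05797972628907502
before [(39, 13, 17, 16)]
now []
```

The handle's end is still at -151 mm and its yaw is unchanged, so the portafilter stayed seated. The robot is clear, so I'm handing in.

```bash
python3 -c "
from station import r
print(r.sign_off())"
```

```text
the job is handed in; nothing more can be done
None
```

I seated the portafilter and let it go, held the press bottomed at about 15 N for roughly 1.4 s, then drew the arm clear and handed in at 23.4 s; the portafilter still reads as seated, but I did not measure the plunger's return or recheck the cup, jug and brush, and no verdict was shown.

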